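# Find the thread hand of the bath-salts jar and hold its cap off

## Robot

A 6-joint arm with a two-finger parallel gripper is mounted at the origin on the work surface. World frame = base frame: x ahead of the robot, y to its left, z up, the work surface at z = 0. Lengths are in mm, angles in rad, forces in N, time in s.
With the tool pointing down it reaches from about 400 to 925 mm from the base axis. Payload 3.4 kg.
Tool frame: the origin (TCP) lies midway between the tips of the shut fingers; the grasp point (between the pads) lies 19 mm behind it; z points along the fingers, y is the line along which they close (so a half turn about z gives the same grasp; the last joint's range is limited). The gripper opens to 85 mm and grips with 20 to 120 N. Pads are 22 mm wide; open, the fingers measure 114 mm over their backs; the gripper's body (76 mm by 85 mm) begins 54 mm behind the grasp point. The pads swing forward as they close: fully open they stand 13 mm farther back than shut.
Start: joints at [1.151, 0.307, 1.506, -0, 1.328, -0.073], TCP at [194.919, 540.96, 203.005] pointing down, gripper open.
Joint ranges: [-3.12, 3.12], [-1.05, 2.28], [0.14, 2.33], [-1.42, 4.57], [0.1, 2.73], [-2.68, 2.68]. Speed limits (rad/s): [2.57, 2.57, 3.14, 3.14, 3.14, 3.14].

## Interface

Orientations are given as a rotation vector (axis times angle).
In Python, from cell import env gives the robot as it stands.
- The arm moves only by the shell command python3 -m crank 'ROWS' [OPENING] [FORCE]. ROWS is JSON, a list of rows, each an object with "travel": the shift along the tool's x, y, z in m, a list of three; "angular": the turn, a rotation vector about the tool's x, y, z in rad, a list of three. In form: [{"travel": [dx, dy, dz], "angular": [wx, wy, wz]}, ...]. A call has exactly 8 rows; each row is the pose to reach, as a shift and turn from the pose commanded when the call began, along the tool's axes at that moment; what a row does not reach only later rows make up. A row lasts 1/12 s, in which the tool goes at most 41.7 mm and 7.16 degrees, less where a joint would pass 70% of its speed; a pose out of reach is approached as far as the arm can. A call with a gripper value outside its range is refused whole. OPENING is the opening, from 0 (shut) to 1 (fully open), set as the call begins (- or left out, the last holds). The fingers move at their own pace and stop on an object; FORCE is the grip in N (left out, the last holds). Time passes only in rows, so rows that repeat a pose let the fingers close, or fill a call up. It gives the time, the measured TCP pose, the force, the opening and the grip force at its end, in the units of the state.
- env.get_state(): the state, without advancing time (a new reading comes with each control period).
- env.get_image(name): name is "scene" or "top" or "wrist"; returns a dict with "frame" (400x640x3 uint8, red, green, blue), "intrinsics" (3x3 intrinsics, pixels), "rvec" (rotation vector, rad) and "tvec" (3), from world to camera coordinates, as OpenCV has them. Camera axes: x right, y down, z forward; pixel columns grow to the right and rows downward; lengths in mm; the calibration is good to about 2 mm. A picture is of the moment at which its call begins. There is no depth.
- env.job_done(): hands the job in; it is judged then, once.
Trained networks look in the newest picture that a camera, given by its name, has taken for a name from the list of things; names that differ only in an ending like _2 or _b are one class to them, and where a whole thing is asked for, a point or a joint stands for the part that bears it (a point fixed in the world has none). Each returns a list of dicts, best first, with "score" (0 to 1); they miss things now and then, are a little off and sometimes report something else, mostly with a low value. They report only what shows in the picture. A call takes as long as a camera call. They do not tell look-alikes from the thing itself.
- env.silhouettes(camera, name): "region" (400x640 bool, what is visible of it) and "rect" ([left, top, width, height] in pixels, round what is visible of it).
- env.pinpoint(camera, name): "position" ([column, row] in pixels: a listed point, or the origin of a listed thing).
The state is a dict: "t": time; "joint_pos": joint angles; "joint_velocities": joint speeds; "joint_efforts": joint torques, N m; "eef_pos": TCP position; "eef_rot": TCP orientation; "wrist_force": force on the tool from outside, world axes, zero at the start; "wrist_torque": the same for the moment, N m; "grip_width": finger opening in mm; "grip_force": force on a finger pad.
Only numpy, scipy, OpenCV 4.12 (cv2) and the standard library are available. Lean on these libraries where they do the work, as an engineer would, in place of code of your own. Each camera call takes 0.05 s, during which the arm holds its last target. There are 200 camera calls.

## Task

Open the wide amber bath-salts jar for refilling: its quick-thread cap may loosen either clockwise or anticlockwise, so find out by trying which way gives, turn it that way until it is free, and lift it straight off. Finish while still holding the cap in the gripper, upright and still, about 10 cm up from where it sat and over the jar; do not put it down. Leave the dropper bottle, the toothbrush stand, the tweezer tray and the demister switch as they are.

Things in the scene. Friction and masses are not known exactly. Their poses are not given: they have to be found in the camera images.
- cap_fin (a point): Centre (half-way up) of the grip fin on the jar's steel cap: fin 44 mm long along x, 12 thick along y, 30 high; z up. 125 mm above the counter while the cap is on. Under the fin is the cap's flat round top, 60 mm across. One way the cap turns only 4 degrees (at most 7) to a hard stop; the other way it turns freely. Which way differs from start to start and cannot be seen.
- cap: The same cap, loose, about 0.15 kg: origin on its axis at the skirt's lower edge, 49 mm below the fin's centre. It does not rise as it turns. Turned 55 to 115 degrees (75 is good) the free way it lifts straight off; before that it rises only 2 mm and two inner lugs catch. It must rise 30 mm to clear the neck; 1.5 mm of sideways play.
- jar_mouth (a point): Centre of the mouth of the amber glass jar (76 mm across, neck 34 mm across), 104 mm above the counter, on the jar's axis, 21 mm below the fin's centre while the cap is on; z up, x along the fin as it stands at the start. The jar is fixed in a steel ring dock 92 mm across, and neither turns nor moves.
- jar: The jar and its dock, fixed: origin on its axis at counter height, axes as jar_mouth.
- dropper_mid (a point): Bystander: slim closed amber dropper bottle, 36 mm across, 110 mm high, loose; point on its axis 50 mm above its base.
- stand_mid (a point): Bystander: sage-green ceramic twin-cup toothbrush stand with two brushes, 60 x 130 mm (long along its y), 175 mm high with the brushes, loose; point 50 mm above its base.
- tweezers_mid (a point): Bystander: low steel tray with a tweezer set, 70 x 130 mm (long along its y), 12 mm high, loose; point 6 mm above the counter.
- demister (a joint): Bystander: chrome toggle of the demister, 45 mm lever on a small block on the counter beyond the jar; 0 = off (leaning towards the robot), 0.8 rad = on.
There are look-alikes about, which are no part of the job. What is shaped like the cap but purple is not meant.

How it is judged:
By the outcome, as a careful person would: the job done as asked, in the order asked, and still so for the second after the job is handed in, while the arm keeps its last pose, push and grip.
It also fails if it takes over 48 s, if anything falls off the work surface, if the arm or the gripper's body presses on something with over 40 N, if the wrist force passes 120 N, or if a joint passes its speed limit or range.

## Working session

There is one attempt and no reset: what is moved stays moved. The work goes in short steps, Python scripts to look and compute and a shell command to move; the robot and the scene stay as the last step left them, time stands still between calls to the robot, and variables do not carry over. Pictures are saved under pics/ and viewed, at most 10 in all, crops included, and the job is handed in when it is done.

```bash
ls; mkdir -p pics; python3 - <<'E'
from cell import env
import cv2,numpy as np
for n in ["scene","top"]:
    im=env.get_image(n); cv2.imwrite(f"pics/{n}0.png",im["frame"][:,:,::-1]); print(n,im["intrinsics"].tolist(),im["rvec"],im["tvec"])
    for k in ["cap_fin","jar_mouth","jar","cap","dropper_mid","stand_mid","tweezers_mid"]:
        print(k,[(np.round(d["position"]).tolist(),round(d["score"],2)) for d in env.pinpoint(n,k)])
print(env.get_state())
E
```

```text
pics
scene [[379.5702512548075, 0.0, 324.8398995233335], [0.0, 379.5702512548075, 200.83418034386114], [0.0, 0.0, 1.0]] [ 1.80389738  1.502812   -0.74849139] [-101.90354151 -257.73874528 1365.21401018]
cap_fin [([283.0, 253.0], 0.9), ([354.0, 212.0], 0.83), ([245.0, 221.0], 0.64), ([300.0, 195.0], 0.56), ([308.0, 187.0], 0.51)]
jar_mouth [([302.0, 197.0], 0.78)]
jar [([305.0, 234.0], 0.75)]
cap [([354.0, 225.0], 0.82), ([282.0, 268.0], 0.77), ([314.0, 203.0], 0.67), ([305.0, 209.0], 0.62), ([251.0, 236.0], 0.55)]
dropper_mid [([454.0, 227.0], 0.68)]
stand_mid [([420.0, 186.0], 0.63)]
tweezers_mid [([198.0, 230.0], 0.75)]
top [[369.37190722915904, 0.0, 320.91582476982654], [0.0, 369.37190722915904, 201.74191612015917], [0.0, 0.0, 1.0]] [ 2.09457426 -2.11276742  0.22718166] [ -4.57250609 612.89663514 915.29607941]
cap_fin [([286.0, 226.0], 0.9), ([358.0, 188.0], 0.85), ([383.0, 229.0], 0.81), ([322.0, 272.0], 0.68), ([334.0, 223.0], 0.6)]
jar_mouth [([332.0, 226.0], 0.91)]
jar [([333.0, 230.0], 0.55)]
cap [([357.0, 192.0], 0.89), ([289.0, 229.0], 0.73), ([376.0, 232.0], 0.71), ([324.0, 276.0], 0.64), ([337.0, 226.0], 0.61)]
dropper_mid [([212.0, 194.0], 0.56)]
stand_mid [([213.0, 256.0], 0.9)]
tweezers_mid []
{'t': 0.8, 'joint_pos': array([ 1.15145841e+00,  3.06754312e-01,  1.50638486e+00, -3.68674214e-05,
        1.32842774e+00, -7.34919022e-02]), 'joint_velocities': array([ 8.18412391e-04, -4.74333552e-05, -1.26343527e-05, -1.01053316e-03,
        1.95345984e-03,  2.84357598e-04]), 'joint_efforts': array([-7.78855501e-04, -4.57398820e+01, -2.52321392e+01, -1.39321692e-04,
        6.73963677e-04,  1.47794907e-06]), 'eef_pos': array([194.95366688, 540.9435914 , 203.03682523]), 'eef_rot': array([5.40529520e-01, 3.09470107e+00, 2.54973268e-05]), 'wrist_force': array([ 0.14107   , -0.18878594, -0.11142958]), 'wrist_torque': array([-0.07040767, -0.03276793,  0.0379386 ]), 'grip_force': 0.0, 'grip_width': 85.82017918885116}
```

```bash
python3 - <<'E'
import cv2
a=cv2.imread("pics/scene0.png")[150:310,150:480]; b=cv2.imread("pics/top0.png")[150:310,170:430]
cv2.imwrite("pics/a.png",cv2.resize(a,None,fx=2.4,fy=2.4,interpolation=3)); cv2.imwrite("pics/b.png",cv2.resize(b,None,fx=3,fy=3,interpolation=3))
E
```

```text
(no output)
```

View pics/a.png

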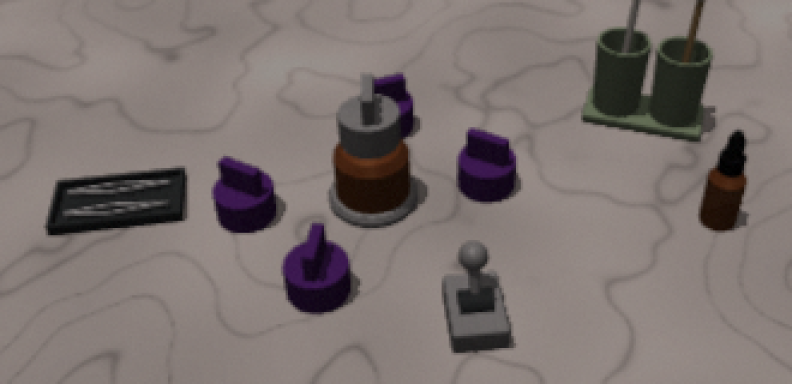

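View pics/b.png

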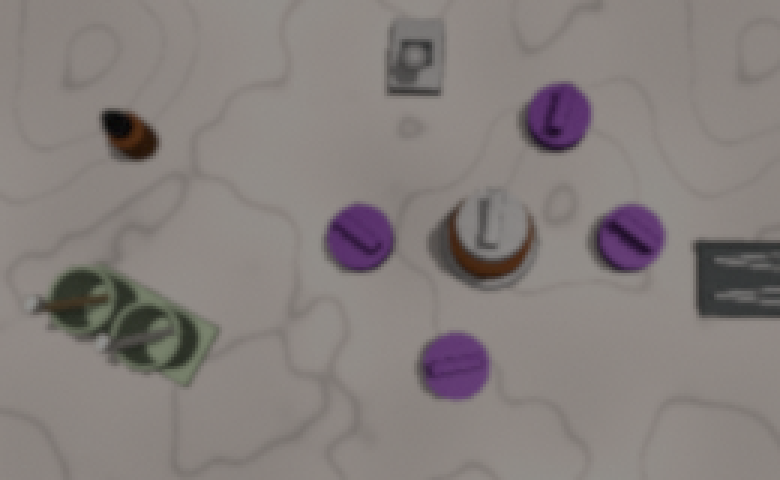

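The steel cap sits on the amber jar, with its fin at scene (303,190) and top (333,222). The possible mix-ups are all purple: scene (251,231), (282,265), (354,218), (313,190), which are top (290,229), (383,229), (356,189), (322,272). I choose the steel one. Next I work out its position and the approach.

```bash
cat > h.py <<'E'
from cell import env
import cv2,numpy as np
from scipy.spatial.transform import Rotation as R
def ray(im,px):
    M=cv2.Rodrigues(np.array(im["rvec"],float))[0]; d=M.T@np.linalg.inv(im["intrinsics"])@[px[0],px[1],1.]
    return -M.T@np.array(im["tvec"],float),d
def onz(im,px,z):
    c,d=ray(im,px); return c+d*(z-c[2])/d[2]
def proj(im,P):
    return cv2.projectPoints(np.array(P,float).reshape(-1,1,3),np.array(im["rvec"],float),np.array(im["tvec"],float),im["intrinsics"],None)[0].reshape(-1,2)
def totool(target,s=None):
    s=s or env.get_state(); return R.from_rotvec(s["eef_rot"]).inv().apply(np.array(target)-s["eef_pos"])
E
python3 - <<'E'
from h import *
t=env.get_image("top"); s=env.get_image("scene")
for px in [(334,223),(332.5,223)]: print(onz(t,px,125))
print("mouth",onz(t,(332,226),104)); print(onz(s,(303,190),125), onz(s,(302,197),104))
print("fin dir top", onz(t,(333.5,215),140),onz(t,(332.5,231),140))
print("dec",[onz(t,p,60).round() for p in [(290,229),(383,229),(356,189),(322,272)]])
T=R.from_rotvec(env.get_state()["eef_rot"]).as_matrix(); print(T.round(3))
E
```

```text
[545.94069841 -41.92867054 125.        ]
[545.97372021 -38.22607152 125.        ]
mouth [541.75477759 -37.43831902 104.        ]
[541.22601133 -40.90308646 125.        ] [539.29996456 -44.01175942 104.        ]
fin dir top [563.24660973 -40.54002629 140.        ] [523.97698735 -37.51519428 140.        ]
dec [array([542.,  72.,  60.]), array([ 539., -173.,   60.]), array([ 649., -105.,   60.]), array([429., -11.,  60.])]
[[-0.941  0.339  0.   ]
 [ 0.339  0.941  0.   ]
 [-0.     0.    -1.   ]]
```

```bash
python3 -m crank '[{"travel":[-0.015,-0.013,-0.005],"angular":[0,0,0]},{"travel":[-0.045,-0.037,-0.015],"angular":[0,0,0]},{"travel":[-0.075,-0.061,-0.025],"angular":[0,0,0]},{"travel":[-0.105,-0.086,-0.037],"angular":[0,0,0]},{"travel":[-0.135,-0.110,-0.037],"angular":[0,0,0]},{"travel":[-0.165,-0.135,-0.037],"angular":[0,0,0]},{"travel":[-0.195,-0.159,-0.037],"angular":[0,0,0]},{"travel":[-0.225,-0.184,-0.037],"angular":[0,0,0]}]' 1 
python3 -m crank '[{"travel":[-0.030,-0.025,0],"angular":[0,0,0]},{"travel":[-0.060,-0.049,0],"angular":[0,0,0]},{"travel":[-0.090,-0.074,0],"angular":[0,0,0]},{"travel":[-0.120,-0.098,0],"angular":[0,0,0]},{"travel":[-0.150,-0.123,0],"angular":[0,0,0]},{"travel":[-0.180,-0.147,0],"angular":[0,0,0]},{"travel":[-0.210,-0.172,0],"angular":[0,0,0]},{"travel":[-0.240,-0.196,0],"angular":[0,0,0]}]'
python3 -m crank '[{"travel":[-0.025,-0.020,0],"angular":[0,0,-0.08]},{"travel":[-0.045,-0.037,0],"angular":[0,0,-0.16]},{"travel":[-0.059,-0.049,0],"angular":[0,0,-0.24]},{"travel":[-0.059,-0.049,0],"angular":[0,0,-0.279]},{"travel":[-0.059,-0.049,0],"angular":[0,0,-0.279]},{"travel":[-0.059,-0.049,0],"angular":[0,0,-0.279]},{"travel":[-0.059,-0.049,0],"angular":[0,0,-0.279]},{"travel":[-0.059,-0.049,0],"angular":[0,0,-0.279]}]'
python3 - <<'E'
from h import *
s=env.get_state(); print(s["t"],s["eef_pos"],s["joint_pos"])
w=env.get_image("wrist"); cv2.imwrite("pics/w1.png",w["frame"][:,:,::-1])
np.save("w1.npy",w,allow_pickle=True)
for n in ["cap_fin","jar_mouth","cap"]: print(n,[(np.round(d["position"],1),round(d["score"],2)) for d in env.pinpoint("wrist",n)])
print(proj(w,[[543,-40,125],[565,-41,140],[521,-38,140],[565,-41,110],[521,-38,110]]))
E
```

```text
t: 1.57
eef_pos: [344.9, 290.1, 240.4]
eef_rot: [0.54, 3.094, 0.001]
wrist_force: [0.5, 0.1, 0.1]
grip_width: 85.5
grip_force: 0.0
t: 2.23
eef_pos: [504.2, 23.9, 240.3]
eef_rot: [0.541, 3.094, 0.0]
wrist_force: [0.4, 1.1, -0.8]
grip_width: 85.8
grip_force: 0.0
t: 2.9
eef_pos: [542.1, -39.6, 240.1]
eef_rot: [-0.105, -3.14, -0.0]
wrist_force: [-0.9, -0.4, -0.2]
grip_width: 85.5
grip_force: 0.0
2.9 [542.09453149 -39.58354158 240.11989735] [-1.50706232e-01  2.36052481e-01  1.51252219e+00  1.35414914e-04
  1.39307888e+00 -1.65491939e+00]
cap_fin [(array([320. , 186.3]), 0.76), (array([412.9, 162.6]), 0.69), (array([273.6, 252.9]), 0.65), (array([339.1,  58.7]), 0.61), (array([214.1, 170.4]), 0.58)]
jar_mouth []
cap [(array([337. ,  66.3]), 0.98), (array([402.5, 153.1]), 0.9), (array([223.3, 162.3]), 0.84), (array([319.3, 170.6]), 0.55)]
[[321.90233349 182.20823057]
 [322.41977019 208.83190268]
 [322.55669794 163.39864592]
 [322.28961527 198.44835046]
 [322.40775778 156.79019203]]
```

View pics/w1.png

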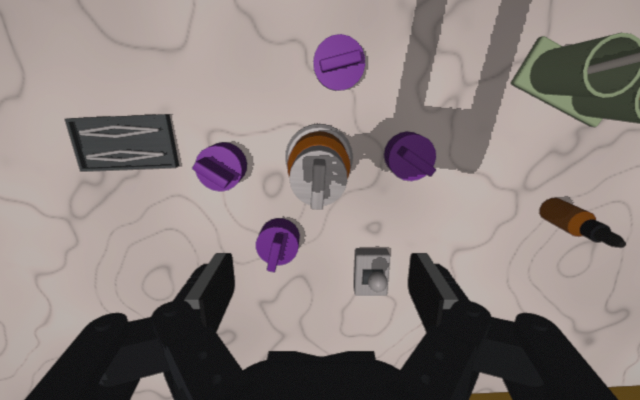

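The steel fin is at about (318,184) on the amber jar, between the purple caps. Close crop to check the choice and its orientation.

```bash
python3 - <<'E'
import cv2
a=cv2.imread("pics/w1.png")[130:220,270:370]
cv2.imwrite("pics/c.png",cv2.resize(a,None,fx=6,fy=6,interpolation=2))
E
```

```text
(no output)
```

View pics/c.png

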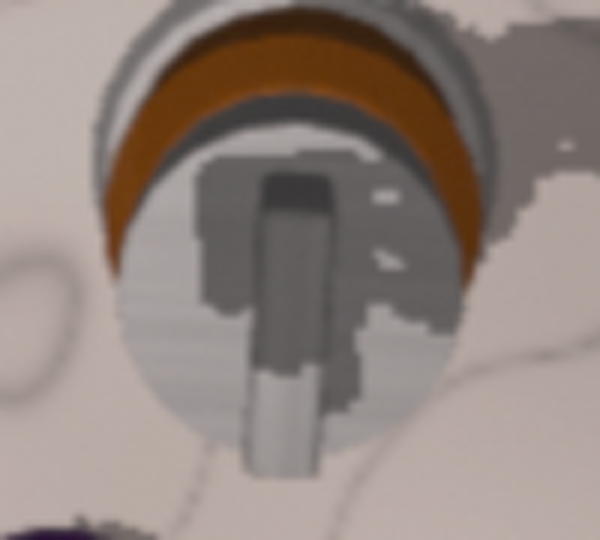

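The crop shows the steel cap on the amber jar: top face of the fin runs from crop (297,210) to (281,476), and the cap disc is centred near (290,288).

```bash
python3 - <<'E'
from h import *
w=np.load("w1.npy",allow_pickle=True).item()
f=lambda x,y:(270+(x+.5)/6-.5,130+(y+.5)/6-.5)
c=[onz(w,f(*p),140) for p in [(261,210),(334,210),(243,475),(319,478)]]
n=(c[0]+c[1])/2; m=(c[2]+c[3])/2; d=m-n
print(np.round(c,1)); print("centre",(n+m)/2,"len",np.linalg.norm(d),"ang",np.degrees(np.arctan2(d[1],d[0])), "wid",np.linalg.norm(c[0]-c[1]))
print("disc",onz(w,f(290,288),110))
T=R.from_rotvec(env.get_state()["eef_rot"]).as_matrix(); print("tooly ang",np.degrees(np.arctan2(T[1,1],T[0,1])))
E
```

```text
[[521.5 -46.6 140. ]
 [522.3 -35.6 140. ]
 [564.1 -52.7 140. ]
 [565.4 -40.7 140. ]]
centre [543.33913661 -43.92640683 140.        ] len 43.262047141877716 ang -7.4008851433517195 wid 11.038246733336372
disc [542.16634247 -43.98346427 110.        ]
tooly ang 86.20739047342738
```

```bash
python3 -m crank '[{"travel":[-0.0015,-0.0043,0.015],"angular":[0,0,0.063]},{"travel":[-0.0015,-0.0043,0.040],"angular":[0,0,0.063]},{"travel":[-0.0015,-0.0043,0.065],"angular":[0,0,0.063]},{"travel":[-0.0015,-0.0043,0.090],"angular":[0,0,0.063]},{"travel":[-0.0015,-0.0043,0.110],"angular":[0,0,0.063]},{"travel":[-0.0015,-0.0043,0.120],"angular":[0,0,0.063]},{"travel":[-0.0015,-0.0043,0.126],"angular":[0,0,0.063]},{"travel":[-0.0015,-0.0043,0.126],"angular":[0,0,0.063]}]'
python3 -m crank '[{"travel":[0,0,0],"angular":[0,0,0]},{"travel":[0,0,0],"angular":[0,0,0]},{"travel":[0,0,0],"angular":[0,0,0]},{"travel":[0,0,0],"angular":[0,0,0]},{"travel":[0,0,0],"angular":[0,0,0]},{"travel":[0,0,0],"angular":[0,0,0]},{"travel":[0,0,0],"angular":[0,0,0]},{"travel":[0,0,0],"angular":[0,0,0]}]' 0 60
python3 - <<'E'
from h import *
s=env.get_state(); print({k:np.round(v,3) for k,v in s.items()})
E
```

```text
t: 3.77
eef_pos: [543.2, -44.4, 113.2]
eef_rot: [-0.203, -3.133, -0.0]
wrist_force: [0.3, -0.3, -0.2]
grip_width: 85.2
grip_force: 0.0
t: 4.43
eef_pos: [543.7, -44.7, 114.1]
eef_rot: [0.204, 3.135, -0.0]
wrist_force: [-0.5, -0.7, -0.0]
grip_width: 0.3
grip_force: 0.0
{'t': np.float64(4.433), 'joint_pos': array([-0.159,  0.35 ,  1.69 , -0.   ,  1.101, -1.6  ]), 'joint_velocities': array([ 0.   ,  0.003,  0.002,  0.   , -0.001, -0.   ]), 'joint_efforts': array([ 3.0000e-03, -4.4863e+01, -2.1524e+01, -0.0000e+00, -2.0000e-03,
        0.0000e+00]), 'eef_pos': array([543.725, -44.668, 114.12 ]), 'eef_rot': array([ 0.204,  3.135, -0.   ]), 'wrist_force': array([-0.49 , -0.692, -0.042]), 'wrist_torque': array([-0.048, -0.024, -0.013]), 'grip_force': np.float64(0.0), 'grip_width': np.float64(0.261)}
```

The fingers shut on nothing, so I take a look.

```bash
python3 - <<'E'
from h import *
s=env.get_image("scene"); t=env.get_image("top"); w=env.get_image("wrist")
for n,i in (("s",s),("t",t)): print(n,proj(i,[env.get_state()["eef_pos"]]))
a=cv2.resize(s["frame"][140:260,230:380],None,fx=2.6,fy=2.6); b=cv2.resize(w["frame"][100:400,150:490],None,fx=1.04,fy=1.04)
h=min(a.shape[0],b.shape[0]); cv2.imwrite("pics/d.png",np.hstack([a[:h],b[:h]])[:,:,::-1])
E
```

```text
s [[301.74035167 194.70399958]]
t [[334.97947323 224.6012522 ]]
```

View pics/d.png

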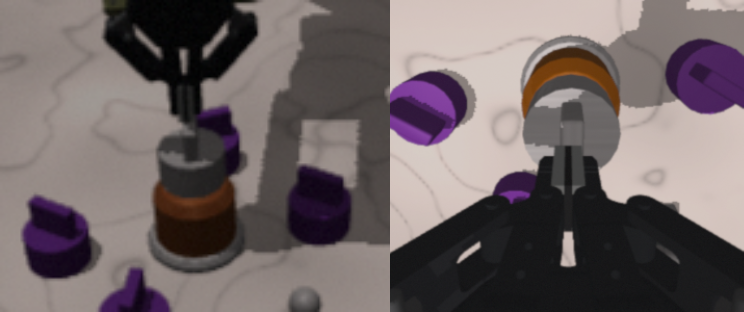

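```bash
python3 - <<'E'
from h import *
s=env.get_image("scene"); w=env.get_image("wrist"); print(env.get_state()["grip_width"])
a=cv2.resize(s["frame"][155:225,265:345],None,fx=5,fy=5,interpolation=2); b=cv2.resize(w["frame"][180:320,270:370],None,fx=3.5,fy=3.5,interpolation=2)
h=350; cv2.imwrite("pics/e.png",np.hstack([a[:h],b[:h]])[:,:,::-1])
E
```

```text
-0.10108912696034457
```

View pics/e.png

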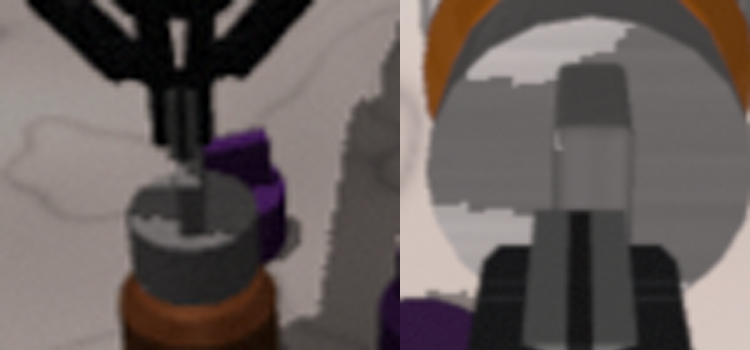

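The fingers are shut, with tips at scene (301,186) and wrist (321,240), apparently above the fin. I'll triangulate the tips against the reported TCP.

```bash
python3 - <<'E'
from h import *
s=env.get_image("scene"); w=env.get_image("wrist"); st=env.get_state(); print(st["eef_pos"],st["wrist_force"],st["grip_width"])
def tri(rs):
    A=0;b=0
    for c,d in rs:
        d=d/np.linalg.norm(d);P=np.eye(3)-np.outer(d,d);A=A+P;b=b+P@c
    return np.linalg.solve(A,b)
print("tip",tri([ray(s,(301,186)),ray(w,(321.4,240))]))
print("tcp in wrist",proj(w,[st["eef_pos"]]))
# fin: top-face ends in wrist crop now: near edge; scene fin top
f=lambda x,y:(270+(x+.5)/3.5-.5,180+(y+.5)/3.5-.5)
print("near top edge of fin now",[onz(w,f(*p),140) for p in [(155,125),(230,125)]])
print("near bottom edge z110",[onz(w,f(*p),110) for p in [(155,68),(227,66)]])
w1=np.load("w1.npy",allow_pickle=True).item(); g=lambda x,y:(270+(x+.5)/6-.5,130+(y+.5)/6-.5)
print("near top edge tri", tri([ray(w1,g(297,210)),ray(w,f(192,125))]))
for n,i in (("wrist",w),):
    M=cv2.Rodrigues(np.array(i["rvec"],float))[0]; print("campos",-M.T@i["tvec"]); M1=cv2.Rodrigues(np.array(w1["rvec"],float))[0]; print(-M1.T@w1["tvec"])
E
```

```text
[543.68850836 -44.66678297 113.95746448] [ 0.18518739 -0.06673404  0.18019816] 0.29206962213973786
tip [538.09699126 -44.78897244 134.5015422 ]
tcp in wrist [[323.05775173 232.76467545]]
near top edge of fin now [array([520.93492076, -46.61657229, 140.        ]), array([522.3545609 , -35.74952834, 140.        ])]
near bottom edge z110 [array([522.54229581, -47.5086224 , 110.        ]), array([523.79472072, -35.08940677, 110.        ])]
near top edge tri [522.17952137 -41.27678217 138.68309578]
campos [462.43920088 -35.31359176 284.18642666]
[460.33674917 -35.38852073 410.34419104]
```

```bash
python3 - <<'E'
from h import *
s=env.get_image("scene"); w=env.get_image("wrist")
for z in (114,125,135,140,145,150):
    print(z,*[proj(i,[[543.7+dx,-44.7,z]])[0].round(1) for i in (s,w) for dx in (-11,0,11)])
print("fin far top",proj(s,[[565,-47,140],[565,-47,110],[521,-41,140]]).round(1))
def tri(rs): pass
E
```

```text
114 [301.1 191.9] [301.7 194.7] [302.3 197.6] [320.7 216.4] [323.  232.8] [325.2 248.6]
125 [300.9 188. ] [301.5 190.8] [302.1 193.7] [320.7 223.8] [323.1 241.1] [325.5 257.6]
135 [300.6 184.5] [301.3 187.2] [301.9 190.1] [320.6 231.4] [323.2 249.5] [325.7 266.8]
140 [300.5 182.7] [301.1 185.4] [301.8 188.3] [320.6 235.6] [323.3 254. ] [325.9 271.7]
145 [300.4 180.8] [301.  183.6] [301.6 186.4] [320.6 239.9] [323.4 258.9] [326. 277.]
150 [300.3 179. ] [300.9 181.8] [301.5 184.6] [320.6 244.6] [323.4 264. ] [326.2 282.6]
fin far top [[301.3 191.1]
 [302.  201.9]
 [301.5 179.6]]
```

Both views agree that the real tips are at z≈145, about 31 mm behind the reported TCP, so the fingers closed above the fin. I'll open, go down about 28 mm, and close.

```bash
python3 -m crank '[{"travel":[0,0,0],"angular":[0,0,0]},{"travel":[0,0,0],"angular":[0,0,0]},{"travel":[0,0,0],"angular":[0,0,0]},{"travel":[0,0,0],"angular":[0,0,0]},{"travel":[0,0,0],"angular":[0,0,0]},{"travel":[0,0,0],"angular":[0,0,0]},{"travel":[0,0,0],"angular":[0,0,0]},{"travel":[0,0,0],"angular":[0,0,0]}]' 1
python3 -m crank '[{"travel":[0,0,0.004],"angular":[0,0,0]},{"travel":[0,0,0.008],"angular":[0,0,0]},{"travel":[0,0,0.012],"angular":[0,0,0]},{"travel":[0,0,0.016],"angular":[0,0,0]},{"travel":[0,0,0.020],"angular":[0,0,0]},{"travel":[0,0,0.023],"angular":[0,0,0]},{"travel":[0,0,0.026],"angular":[0,0,0]},{"travel":[0,0,0.026],"angular":[0,0,0]}]'
python3 -m crank '[{"travel":[0,0,0],"angular":[0,0,0]},{"travel":[0,0,0],"angular":[0,0,0]},{"travel":[0,0,0],"angular":[0,0,0]},{"travel":[0,0,0],"angular":[0,0,0]},{"travel":[0,0,0],"angular":[0,0,0]},{"travel":[0,0,0],"angular":[0,0,0]},{"travel":[0,0,0],"angular":[0,0,0]},{"travel":[0,0,0],"angular":[0,0,0]}]' 0 60
python3 -c "
from cell import env;s=env.get_state();print(s['joint_pos'],s['wrist_force'],s['wrist_torque'])"
```

```text
t: 5.55
eef_pos: [543.7, -44.7, 114.0]
eef_rot: [0.204, 3.135, -0.0]
wrist_force: [-0.2, 0.3, -0.4]
grip_width: 85.8
grip_force: 0.0
t: 6.22
eef_pos: [543.2, -44.6, 87.2]
eef_rot: [-0.204, -3.134, -0.0]
wrist_force: [0.4, -0.6, 0.4]
grip_width: 85.4
grip_force: 0.0
t: 6.88
eef_pos: [544.0, -44.3, 88.3]
eef_rot: [0.204, 3.134, 0.001]
wrist_force: [-0.5, 1.7, 4.1]
grip_width: 10.6
grip_force: 59.6
[-1.59082497e-01  3.79748509e-01  1.72101213e+00  7.09748148e-04
  1.04021750e+00 -1.60035117e+00] [-0.5247667   1.69226295  4.0890831 ] [0.30736464 0.02828301 0.0242292 ]
```

```bash
python3 -m crank '[{"travel":[0,0,0],"angular":[0,0,0.03]},{"travel":[0,0,0],"angular":[0,0,0.06]},{"travel":[0,0,0],"angular":[0,0,0.09]},{"travel":[0,0,0],"angular":[0,0,0.12]},{"travel":[0,0,0],"angular":[0,0,0.15]},{"travel":[0,0,0],"angular":[0,0,0.17]},{"travel":[0,0,0],"angular":[0,0,0.17]},{"travel":[0,0,0],"angular":[0,0,0.17]}]' 0 70
python3 -c "
from cell import env;s=env.get_state();print(s['joint_pos'],s['joint_efforts'][5],s['wrist_force'],s['wrist_torque'])"
```

```text
t: 7.55
eef_pos: [545.3, -42.1, 88.5]
eef_rot: [0.469, 3.104, 0.007]
wrist_force: [2.0, 8.0, 1.5]
grip_width: 10.4
grip_force: 69.8
[-0.15756906  0.37987847  1.72024261  0.00518602  1.03912359 -1.43091015] 0.3322568256407976 [2.04057829 7.99095384 1.54084237] [ 1.64045912 -0.41582946  0.32509126]
```

```bash
python3 -m crank '[{"travel":[0,0,0],"angular":[0,0,0.03]},{"travel":[0,0,0],"angular":[0,0,0.06]},{"travel":[0,0,0],"angular":[0,0,0.09]},{"travel":[0,0,0],"angular":[0,0,0.12]},{"travel":[0,0,0],"angular":[0,0,0.15]},{"travel":[0,0,0],"angular":[0,0,0.15]},{"travel":[0,0,0],"angular":[0,0,0.15]},{"travel":[0,0,0],"angular":[0,0,0.15]}]'
python3 - <<'E'
from h import *
s=env.get_state();print(s['joint_pos'],s['joint_efforts'][5],s['wrist_force'],s['wrist_torque'])
w=env.get_image("wrist");a=env.get_image("scene")
b=cv2.resize(w["frame"][180:320,270:370],None,fx=3.5,fy=3.5,interpolation=2)[:350]
a=cv2.resize(a["frame"][155:225,265:345],None,fx=5,fy=5,interpolation=2)
cv2.imwrite("pics/f.png",np.hstack([a,b])[:,:,::-1])
E
```

```text
t: 8.22
eef_pos: [545.6, -42.1, 88.7]
eef_rot: [0.693, 3.061, 0.006]
wrist_force: [3.1, 7.5, 2.4]
grip_width: 10.4
grip_force: 90.1
[-0.15683736  0.379646    1.71986125  0.0041811   1.03893353 -1.28421295] 1.8686412647366524 [3.08938962 7.4680643  2.43277614] [ 1.93564111 -0.62386948  1.86149549]
```

View pics/f.png

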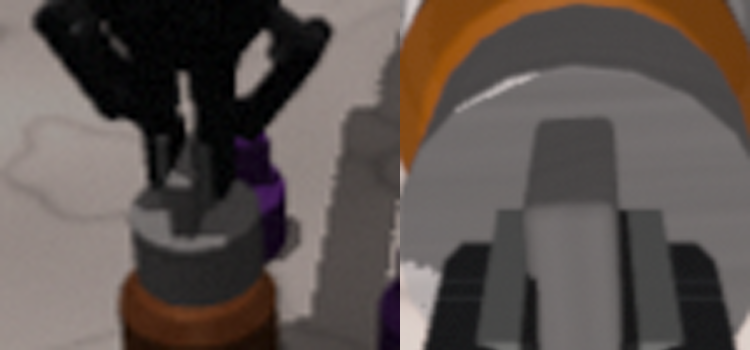

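At the stop: torque about z rose to 1.9 N m while the fin lags the pads, so clockwise is blocked. The free way is anticlockwise. Joint 6 has too little room that way, so I unwind, open, and make a half turn around the fin with the fingers open before re-gripping.

```bash
python3 -m crank '[{"travel":[0,0,0],"angular":[0,0,-0.05]},{"travel":[0,0,0],"angular":[0,0,-0.10]},{"travel":[0,0,0],"angular":[0,0,-0.15]},{"travel":[0,0,0],"angular":[0,0,-0.20]},{"travel":[0,0,0],"angular":[0,0,-0.25]},{"travel":[0,0,0],"angular":[0,0,-0.28]},{"travel":[0,0,0],"angular":[0,0,-0.28]},{"travel":[0,0,0],"angular":[0,0,-0.28]}]' 0 60
python3 -c "
from cell import env;s=env.get_state();print(s['joint_pos'],s['wrist_force'],s['wrist_torque'])"
python3 -m crank '[{"travel":[0,0,0],"angular":[0,0,0]},{"travel":[0,0,0],"angular":[0,0,0]},{"travel":[0,0,0],"angular":[0,0,0]},{"travel":[0,0,0],"angular":[0,0,0]},{"travel":[0,0,0],"angular":[0,0,0]},{"travel":[0,0,0],"angular":[0,0,0]},{"travel":[0,0,0],"angular":[0,0,0]},{"travel":[0,0,0],"angular":[0,0,0]}]' 1
python3 - <<'E'
from h import *
s=env.get_state();print(s['joint_pos'],s['wrist_force'],s['eef_pos'])
w=env.get_image("wrist"); np.save("w2.npy",w,allow_pickle=True)
cv2.imwrite("pics/g.png",cv2.resize(w["frame"][180:330,250:390],None,fx=4,fy=4,interpolation=2)[:,:,::-1])
E
```

```text
t: 8.98
eef_pos: [543.7, -43.6, 88.4]
eef_rot: [0.268, 3.13, 0.003]
wrist_force: [-0.9, 5.0, 4.4]
grip_width: 10.5
grip_force: 70.1
[-0.15861826  0.37957474  1.7212428   0.00189096  1.04077231 -1.55952963] [-0.88000977  5.04458953  4.4397253 ] [0.94149653 0.09388084 0.10255705]
t: 9.65
eef_pos: [543.7, -44.7, 87.9]
eef_rot: [-0.267, -3.13, 0.0]
wrist_force: [-0.1, -0.4, -0.8]
grip_width: 85.7
grip_force: 0.0
[-1.59454484e-01  3.80232950e-01  1.72139598e+00 -1.33778824e-04
  1.04003666e+00 -1.56028884e+00] [-0.08436021 -0.44800825 -0.82169932] [543.69140187 -44.74079357  87.94888581]
```

View pics/g.png

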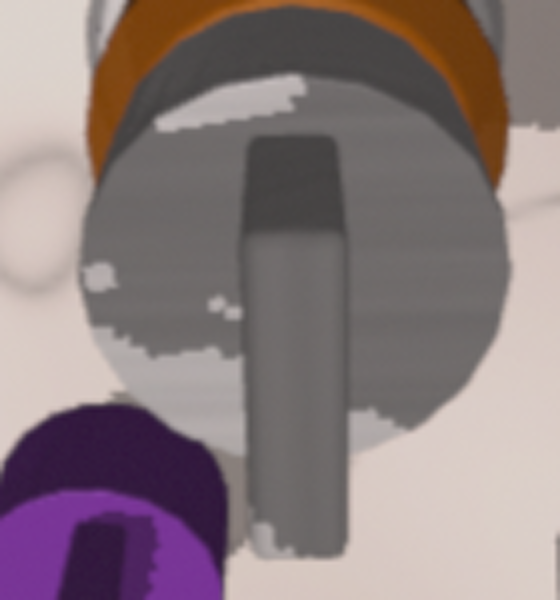

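The fin's top face runs from crop (295,232) to (299,554), close to the image vertical. I measure it.

```bash
python3 - <<'E'
from h import *
w=np.load("w2.npy",allow_pickle=True).item()
f=lambda x,y:(250+(x+.5)/4-.5,180+(y+.5)/4-.5)
c=[onz(w,f(*p),140) for p in [(244,232),(347,232),(250,554),(348,556)]]
n=(c[0]+c[1])/2; m=(c[2]+c[3])/2; d=m-n
print(np.round(c,1),(n+m)/2,np.linalg.norm(d),np.degrees(np.arctan2(d[1],d[0])))
print("base",[onz(w,f(*p),110) for p in [(250,137),(336,137)]],"disc",onz(w,f(296,262),110))
T=R.from_rotvec(env.get_state()["eef_rot"]).as_matrix(); print("tooly ang",np.degrees(np.arctan2(T[1,1],T[0,1])))
E
```

```text
[[520.4 -46.6 140. ]
 [522.3 -35.7 140. ]
 [562.1 -53.5 140. ]
 [564.3 -42.1 140. ]] [542.28754444 -44.46155178 140.        ] 42.3764231739007 -9.031982193437049
base [array([521.57762824, -46.99514697, 110.        ]), array([523.48615917, -35.87428877, 110.        ])] disc [540.65338396 -44.09649365 110.        ]
tooly ang 80.26901356995891
```

```bash
python3 -m crank '[{"travel":[0.001,0,0],"angular":[0,0,0.08]},{"travel":[0.001,0,0],"angular":[0,0,0.20]},{"travel":[0.001,0,0],"angular":[0,0,0.32]},{"travel":[0.001,0,0],"angular":[0,0,0.44]},{"travel":[0.001,0,0],"angular":[0,0,0.56]},{"travel":[0.001,0,0],"angular":[0,0,0.68]},{"travel":[0.001,0,0],"angular":[0,0,0.80]},{"travel":[0.001,0,0],"angular":[0,0,0.92]}]'
python3 -m crank '[{"travel":[0,0,0],"angular":[0,0,0.12]},{"travel":[0,0,0],"angular":[0,0,0.24]},{"travel":[0,0,0],"angular":[0,0,0.36]},{"travel":[0,0,0],"angular":[0,0,0.48]},{"travel":[0,0,0],"angular":[0,0,0.60]},{"travel":[0,0,0],"angular":[0,0,0.72]},{"travel":[0,0,0],"angular":[0,0,0.84]},{"travel":[0,0,0],"angular":[0,0,0.96]}]'
python3 -m crank '[{"travel":[0,0,0],"angular":[0,0,0.12]},{"travel":[0,0,0],"angular":[0,0,0.24]},{"travel":[0,0,0],"angular":[0,0,0.36]},{"travel":[0,0,0],"angular":[0,0,0.48]},{"travel":[0,0,0],"angular":[0,0,0.60]},{"travel":[0,0,0],"angular":[0,0,0.72]},{"travel":[0,0,0],"angular":[0,0,0.84]},{"travel":[0,0,0],"angular":[0,0,0.96]}]'
python3 -m crank '[{"travel":[0,0,0],"angular":[0,0,0.12]},{"travel":[0,0,0],"angular":[0,0,0.24]},{"travel":[0,0,0],"angular":[0,0,0.29]},{"travel":[0,0,0],"angular":[0,0,0.29]},{"travel":[0,0,0],"angular":[0,0,0.29]},{"travel":[0,0,0],"angular":[0,0,0.29]},{"travel":[0,0,0],"angular":[0,0,0.29]},{"travel":[0,0,0],"angular":[0,0,0.29]}]'
python3 - <<'E'
from h import *
s=env.get_state(); print(s["joint_pos"],s["eef_pos"])
T=R.from_rotvec(s["eef_rot"]).as_matrix(); print("tooly ang",np.degrees(np.arctan2(T[1,1],T[0,1])))
E
```

```text
t: 10.37
eef_pos: [542.7, -44.5, 88.0]
eef_rot: [1.636, 2.682, -0.0]
wrist_force: [-0.5, -0.6, 0.7]
grip_width: 85.6
grip_force: 0.0
t: 11.03
eef_pos: [542.7, -44.5, 88.0]
eef_rot: [2.69, 1.623, 0.0]
wrist_force: [-0.2, -1.0, 0.5]
grip_width: 85.3
grip_force: 0.0
t: 11.7
eef_pos: [542.7, -44.5, 88.0]
eef_rot: [3.135, 0.198, -0.0]
wrist_force: [0.3, 1.1, -0.5]
grip_width: 85.2
grip_force: 0.0
t: 12.37
eef_pos: [542.7, -44.5, 88.0]
eef_rot: [3.132, -0.247, 0.0]
wrist_force: [0.5, -0.0, 1.7]
grip_width: 85.3
grip_force: 0.0
[-1.59330216e-01  3.78924788e-01  1.72352630e+00 -1.78325137e-05
  1.03911217e+00  1.56906162e+00] [542.72032769 -44.47582917  88.01242356]
tooly ang -99.02903963801761
```

```bash
python3 -m crank '[{"travel":[0,0,0.001],"angular":[0,0,0]},{"travel":[0,0,0.001],"angular":[0,0,0]},{"travel":[0,0,0.001],"angular":[0,0,0]},{"travel":[0,0,0.001],"angular":[0,0,0]},{"travel":[0,0,0.001],"angular":[0,0,0]},{"travel":[0,0,0.001],"angular":[0,0,0]},{"travel":[0,0,0.001],"angular":[0,0,0]},{"travel":[0,0,0.001],"angular":[0,0,0]}]' 0 60
python3 -m crank '[{"travel":[0,0,0],"angular":[0,0,-0.04]},{"travel":[0,0,0],"angular":[0,0,-0.08]},{"travel":[0,0,0],"angular":[0,0,-0.13]},{"travel":[0,0,0],"angular":[0,0,-0.18]},{"travel":[0,0,0],"angular":[0,0,-0.23]},{"travel":[0,0,0],"angular":[0,0,-0.28]},{"travel":[0,0,0],"angular":[0,0,-0.33]},{"travel":[0,0,0],"angular":[0,0,-0.33]}]'
python3 -c "
from cell import env;s=env.get_state();print(s['joint_pos'],s['wrist_force'],s['wrist_torque'])"
```

```text
t: 13.03
eef_pos: [542.9, -43.9, 87.1]
eef_rot: [-3.131, 0.248, -0.0]
wrist_force: [-1.9, 3.1, 1.7]
grip_width: 10.9
grip_force: 61.1
t: 13.7
eef_pos: [542.5, -45.1, 87.1]
eef_rot: [3.129, 0.272, -0.001]
wrist_force: [0.0, -1.1, 0.2]
grip_width: 10.8
grip_force: 61.2
[-1.59723764e-01  3.79961482e-01  1.72473987e+00 -1.31816130e-03
  1.03702941e+00  1.23855526e+00] [ 0.0193292  -1.07698545  0.22787615] [-0.16526333  0.06614371 -0.05618481]
```

It turns freely: torque is about zero after 19°. I carry on to 75° in total, another 1.0 rad.

```bash
python3 -m crank '[{"travel":[0,0,0],"angular":[0,0,-0.05]},{"travel":[0,0,0],"angular":[0,0,-0.12]},{"travel":[0,0,0],"angular":[0,0,-0.19]},{"travel":[0,0,0],"angular":[0,0,-0.26]},{"travel":[0,0,0],"angular":[0,0,-0.33]},{"travel":[0,0,0],"angular":[0,0,-0.40]},{"travel":[0,0,0],"angular":[0,0,-0.46]},{"travel":[0,0,0],"angular":[0,0,-0.50]}]'
python3 -m crank '[{"travel":[0,0,0],"angular":[0,0,-0.06]},{"travel":[0,0,0],"angular":[0,0,-0.13]},{"travel":[0,0,0],"angular":[0,0,-0.20]},{"travel":[0,0,0],"angular":[0,0,-0.27]},{"travel":[0,0,0],"angular":[0,0,-0.34]},{"travel":[0,0,0],"angular":[0,0,-0.41]},{"travel":[0,0,0],"angular":[0,0,-0.47]},{"travel":[0,0,0],"angular":[0,0,-0.51]}]'
python3 -m crank '[{"travel":[0,0,-0.001],"angular":[0,0,0]},{"travel":[0,0,-0.003],"angular":[0,0,0]},{"travel":[0,0,-0.005],"angular":[0,0,0]},{"travel":[0,0,-0.007],"angular":[0,0,0]},{"travel":[0,0,-0.007],"angular":[0,0,0]},{"travel":[0,0,-0.007],"angular":[0,0,0]},{"travel":[0,0,-0.007],"angular":[0,0,0]},{"travel":[0,0,-0.007],"angular":[0,0,0]}]'
python3 -c "
from cell import env;s=env.get_state();print(s['joint_pos'],s['wrist_force'],s['wrist_torque'])"
```

```text
t: 14.37
eef_pos: [543.0, -44.9, 87.1]
eef_rot: [2.964, 1.037, 0.0]
wrist_force: [0.2, -0.6, -0.7]
grip_width: 10.7
grip_force: 61.0
t: 15.03
eef_pos: [543.2, -44.9, 87.1]
eef_rot: [2.607, 1.751, 0.0]
wrist_force: [0.6, -1.2, 0.0]
grip_width: 10.9
grip_force: 61.0
t: 15.7
eef_pos: [542.9, -44.5, 94.1]
eef_rot: [2.609, 1.75, 0.001]
wrist_force: [1.6, 0.1, -0.4]
grip_width: 11.2
grip_force: 60.9
[-1.59348380e-01  3.71685767e-01  1.71635841e+00 -3.50893024e-05
  1.05305706e+00  2.29907116e-01] [ 1.64556611  0.12150154 -0.43913689] [-0.08026041 -0.25869543  0.00111291]
```

It rose 7 mm without catching. I lift the rest, to 100 mm.

```bash
python3 -m crank '[{"travel":[0,0,-0.004],"angular":[0,0,0]},{"travel":[0,0,-0.010],"angular":[0,0,0]},{"travel":[0,0,-0.017],"angular":[0,0,0]},{"travel":[0,0,-0.024],"angular":[0,0,0]},{"travel":[0,0,-0.031],"angular":[0,0,0]},{"travel":[0,0,-0.038],"angular":[0,0,0]},{"travel":[0,0,-0.044],"angular":[0,0,0]},{"travel":[0,0,-0.048],"angular":[0,0,0]}]'
python3 -m crank '[{"travel":[0,0,-0.006],"angular":[0,0,0]},{"travel":[0,0,-0.013],"angular":[0,0,0]},{"travel":[0,0,-0.020],"angular":[0,0,0]},{"travel":[0,0,-0.027],"angular":[0,0,0]},{"travel":[0,0,-0.033],"angular":[0,0,0]},{"travel":[0,0,-0.039],"angular":[0,0,0]},{"travel":[0,0,-0.043],"angular":[0,0,0]},{"travel":[0,0,-0.045],"angular":[0,0,0]}]'
python3 -m crank '[{"travel":[0,0,0],"angular":[0,0,0]},{"travel":[0,0,0],"angular":[0,0,0]},{"travel":[0,0,0],"angular":[0,0,0]},{"travel":[0,0,0],"angular":[0,0,0]},{"travel":[0,0,0],"angular":[0,0,0]},{"travel":[0,0,0],"angular":[0,0,0]},{"travel":[0,0,0],"angular":[0,0,0]},{"travel":[0,0,0],"angular":[0,0,0]}]'
python3 - <<'E'
from h import *
s=env.get_image("scene"); w=env.get_image("wrist")
a=cv2.resize(s["frame"][110:260,220:390],None,fx=2.4,fy=2.4,interpolation=2); b=cv2.resize(w["frame"][130:330,240:430],None,fx=1.8,fy=1.8,interpolation=2)
cv2.imwrite("pics/i.png",np.hstack([a[:360],b[:360]])[:,:,::-1])
E
```

```text
t: 16.37
eef_pos: [542.7, -44.5, 143.1]
eef_rot: [2.608, 1.75, 0.001]
wrist_force: [-0.1, -0.2, -0.9]
grip_width: 10.4
grip_force: 60.8
t: 17.03
eef_pos: [543.1, -44.5, 187.8]
eef_rot: [2.608, 1.75, 0.001]
wrist_force: [-0.2, -0.5, -1.7]
grip_width: 10.5
grip_force: 60.8
t: 17.7
eef_pos: [542.7, -44.5, 186.9]
eef_rot: [-2.609, -1.75, 0.0]
wrist_force: [0.1, -0.6, -1.3]
grip_width: 11.0
grip_force: 60.8
```

View pics/i.png

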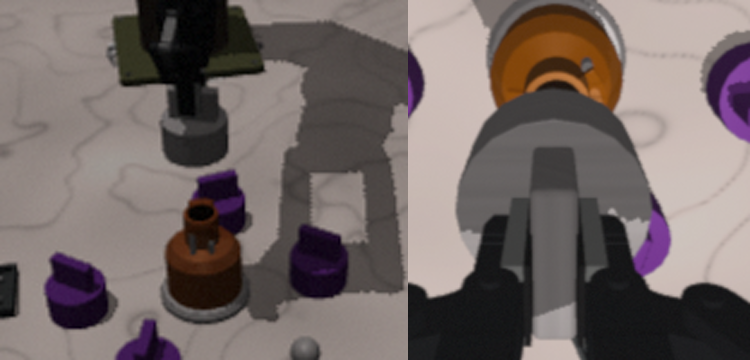

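The picture shows the steel cap upright in the gripper at (195,135), directly over the open jar neck at (203,212), with the purple caps standing where they were.

```bash
python3 -c "
from cell import env;print(env.job_done())"
```

```text
the job is handed in; nothing more can be done
None
```

The jar is open: the cap was blocked clockwise and gave anticlockwise, so I turned it about 75° that way, and the gripper now holds it upright and still, 10 cm up over the jar. I handed the job in at about 18 s, with no verdict shown, and the other objects were not touched.

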